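# Fetch the pot from under the wire shelf with the reacher

### The arm

A 6-joint arm with a two-finger parallel gripper is mounted at the origin on a cart in front of the work surface, level with it; the furniture and walls round the work are solid. World frame = base frame: x ahead of the robot, y to its left, z up, the work surface at z = 0. Lengths are in m, angles in rad, forces in N, time in s.
With the tool pointing down it reaches from about 0.225 to 0.875 m from the base axis. Payload 3.4 kg.
Tool frame: the origin (TCP) lies at the very end of the fingers, on their centre line; the grasp point (between the pads) lies 19 mm behind it; z points along the fingers, y is the direction in which the jaws open and shut (so a half turn about z gives the same grasp; the last joint's range is limited). The gripper opens to 85 mm and grips with 20 to 120 N. Pads are 22 mm wide; open, the fingers measure 114 mm over their backs; the gripper's body (76 mm by 85 mm) begins 54 mm behind the grasp point. The pads swing forward as they close: fully open they stand 13 mm farther back than shut.
Start: joints at [-1.354, 0.276, 1.505, -0, 1.361, -0.121], TCP at [0.191, -0.543, 0.231] pointing down, gripper open.
Joint ranges: [-2.89, 2.89], [-0.75, 2.08], [0.22, 2.7], [-1.18, 4.32], [0.11, 2.71], [-2.7, 2.7]. Speed limits (rad/s): [2.57, 2.57, 3.14, 3.14, 3.14, 3.14].

### API

Orientations are given as a unit quaternion [w, x, y, z].
In Python, from rig import manip, eyes gives the robot as it stands. The module is installed in compiled form; this text tells all that it offers.
- The arm moves only by the tool servo_tool, never from a script. Its argument "deltas" is one flat list of numbers, 6 for each row, row after row: the shift along the tool's x, y, z in cm, then the turn, a rotation vector about the tool's x, y, z in degrees. A call has 1 to 20 rows; each row shifts and turns the pose as measured when the row begins, along the tool's axes as they then stand; what a row does not reach is not made up. A row lasts 1/10 s, in which the tool goes at most 50 mm and 8.59 degrees, less where a joint would pass 70% of its speed; a pose out of reach is approached as far as the arm can. A call with a gripper value outside its range is refused whole. "jaw" is the finger opening in cm, from 0 to 8.54, set as the call begins (left out, the last holds). The fingers move at their own pace and stop on an object; "grip_force" is the grip in N (left out, the last holds). Time passes only in rows, so rows that do not move let the fingers close. It gives the time, the measured TCP pose, the force and the opening at its end, in the units of the state.
- manip.get_state(): the state, without advancing time (a new reading comes with each control period).
- eyes.get_image(name): name is "scene" or "top" or "wrist"; returns (picture, depth): 480x640x3 uint8, red, green, blue; 480x640 float32, m along the optical axis (not along the pixel's ray), 0 where there is no reading.
- eyes.get_calibration(name): a dict with "camera_matrix" (3x3 intrinsics, pixels), "rvec" (rotation vector, rad) and "tvec" (3), from world to camera coordinates, as OpenCV has them. Camera axes: x right, y down, z forward; pixel columns grow to the right and rows downward; lengths in m; the calibration is good to about 2 mm. A picture is of the moment at which its call begins: read the wrist's pose just before it. get_calibration takes no time and is no camera call; for the wrist camera it gives the pose at the moment of the call.
- manip.sign_off(): hands the job in, once; it reports no verdict.
The state is a dict: "clock": time; "qpos": joint angles; "qd": joint speeds; "effort": joint torques, N m; "position": TCP position; "ee_rot": TCP orientation; "contact_force": force on the tool from outside, world axes, zero at the start; "moment": the same for the moment, N m; "width": finger opening in m.
Only numpy, scipy, OpenCV 4.12 (cv2) and the standard library are available. Lean on these libraries where they do the work, as an engineer would, in place of code of your own. Each camera call takes 0.05 s, during which the arm holds its last target.

### The job

The small lidded pot has slid under the wire shelf, too low for a hand. Take the reacher by its grip, run its open jaws in on either side of the pot, squeeze the trigger just firmly enough to hold the pot without crushing it, and draw it in the jaws, standing on the worktop, right out from under the shelf. Then let the trigger go so that the jaws open off the pot, and leave pot and reacher standing on the worktop; do not touch the pot with the hand or disturb anything else.

Things in the scene. Friction and masses are not known exactly. Their poses are not given: they have to be found in the camera images.
- reacher: grey and black counter reacher, about 310 mm long, 0.32 kg, standing on a flat foot 85 x 60 mm under its grip and a skid under its jaw head. Origin on the worktop under the middle of the grip; x points along the shaft to the jaws, z up. Shaft top is 24 mm, jaws and head at most 32 mm high. It may be slid on the worktop or carried just above it
- grip (a point): middle of the reacher's grip, 55 mm straight above its origin: hold it here from above, closing along the reacher's x. The grip is a black trigger plate in front and a black palm rest plate behind (each 30 mm wide across y, z = 26 to 84 mm) with a grey post between them, up to z = 85 mm
- trigger_face (a point): middle of the trigger's outer (front) face when relaxed, 19.5 mm ahead of the grip point. Pressed towards the palm rest it travels 14 mm; its return spring takes 5 N at rest and 9 N at the end. It swings both jaws in through a springy link, 1.5 mm at each pad per mm; when let go they spring open. 5 N of squeeze holds the tool with open jaws
- pinch (a point): same point as the grip. Squeezing: the pads meet the pot at 9 to 10 mm of trigger travel with 8 N on the trigger; from there each further mm adds about 8 N at each pad and 25 N on the trigger, so about 20 N on the trigger gives 4 N at each pad, 45 N gives 12 N. With nothing between the jaws the trigger meets its stop and the jaws take no harm
- palm_face (a point): middle of the palm rest's outer (rear) face at its innermost setting, 19.5 mm behind the grip point. Its user has set the rest anywhere from here to 12 mm farther back, where it stays by stiff friction. The setting is not measured, so the width over trigger and rest (39 to 51 mm relaxed) and the squeeze must be felt from the force
- jaw_mid (a point): point midway between the two jaw pads, 250 mm ahead of the reacher's origin and 18 mm up; a pot held well has its centre within about 12 mm of it along the shaft. As the hand closes on trigger and palm rest the reacher may shift along its shaft in the hand by some mm
- jaw_left: left jaw. Origin on its pin, 185 mm ahead of the reacher's origin, 18 mm to its left (+y), 18 mm up. Its rubber pad is 44 mm long and 26 mm high (z = 6 to 32 mm), middle 65 mm ahead of the pin. Relaxed, the pads flare outward by 0.23 rad, are about 92 mm apart at their middles, and the jaws 118 mm wide over the tips, which reach 265 mm ahead of the reacher's origin
- jaw_right: right jaw, the mirror image of the left one at -y. Origin on the pin
- pot: small round lidded pot, 62 mm across and 35 mm high, 0.11 to 0.22 kg, under the shelf; thin-walled: more than 12 N from a jaw would crush it. Origin at the centre of its underside, z up
- shelf: fixed steel wire stacking shelf, 206 mm deep (x) and 300 mm wide (y), clear height below the wires 80 mm, top 86 mm. Origin on the worktop under its middle; its own -x side is the open front, x points in under it. Wire legs (6 mm thick, feet 12 mm) only at its four corners, at y = +-147 mm and x = +-88 mm. The pot stands 70 to 125 mm behind the front edge, in the half towards -y
- shelf_front (a point): middle of the shelf's front edge, on the worktop, 103 mm from the shelf's origin along its -x
- egg_cup: egg cup, 52 mm across, 58 mm high, also under the shelf in the half towards its +y; bystander. Origin at the centre of its underside
- mug: two-tone mug with a handle, 97 mm high, on top of the shelf; bystander. Origin under its base
- tin: low tin, 75 mm across, 66 mm high, on top of the shelf; bystander. Origin under its middle
- mill: small mill, 44 mm across, 90 mm high, on the worktop to the right; bystander. Origin under its middle
- glass: drinking glass, 81 mm across, 93 mm high, on the worktop behind the work; bystander. Origin under its middle
Mind the look-alikes: they are no part of the job. Leave any red look-alike of the pot alone.

How it is judged:
By the outcome, as a careful person would: the job done as asked, in the order asked, and still so for the second after the job is handed in, with the robot touching nothing.
It also fails if it takes over 67 s, if anything falls off the work surface, if the arm or the gripper's body presses on something with over 40 N, if the wrist force passes 120 N, or if a joint passes its speed limit or range.

## Working session

There is one attempt and no reset: what is moved stays moved. The work goes in short steps, Python scripts to look and compute and a tool call to move; the robot and the scene stay as the last step left them, time stands still between calls to the robot, and variables do not carry over. Pictures are saved under pics/ and viewed, and the job is handed in when it is done.

Besides the shell and the picture viewer there is one more tool, called after "Request:" as name(argument=value, ...) on one line, values as JSON. servo_tool: Moves the arm, as the interface text tells. Its arguments: {"type":"object","properties":{"deltas":{"type":"array","items":{"type":"number"}},"jaw":{"type":"number"},"grip_force":{"type":"number"}},"required":["deltas"]}

```bash
mkdir -p pics; cat > h.py <<'E'
import numpy as np, cv2
from rig import manip, eyes
def cal(n):
    c=eyes.get_calibration(n);K=np.array(c["camera_matrix"]);R=cv2.Rodrigues(np.array(c["rvec"],float))[0];t=np.array(c["tvec"],float).ravel();return K,R,t
def grab(n,fn):
    c=cal(n);p,d=eyes.get_image(n);cv2.imwrite(f"pics/{fn}.png",p[:,:,::-1]);np.savez(f"{fn}.npz",p=p,d=d,K=c[0],R=c[1],t=c[2]);return p,d,c
def load(fn):
    z=np.load(f"{fn}.npz");return z['p'],z['d'],(z['K'],z['R'],z['t'])
def ray(c,u,v,z):
    K,R,t=c;o=-R.T@t;d=R.T@np.linalg.inv(K)@np.array([u,v,1.]);return o+d*(z-o[2])/d[2]
def cloud(d,c):
    K,R,t=c;v,u=np.mgrid[:480,:640];x=(u-K[0,2])/K[0,0]*d;y=(v-K[1,2])/K[1,1]*d
    P=np.stack([x,y,d],-1);return (P-t)@R
def proj(c,X):
    K,R,t=c;q=K@(R@np.array(X)+t);return q[:2]/q[2]
E
python3 - <<'E'
from h import *
s=manip.get_state();print(s)
grab("scene","s0");grab("top","t0")
for n in("scene","top","wrist"):
    K,R,t=cal(n);print(n,-R.T@t,R[2],K[0,0])
E
```

```text
{'clock': 0.0, 'qpos': array([-1.35400392e+00,  2.76601383e-01,  1.50614079e+00, -6.53857640e-06,
        1.36071931e+00, -1.20955786e-01]), 'qd': array([-0.0007124 , -0.00089921,  0.00050576, -0.00119262,  0.00229412,
       -0.00040057]), 'effort': array([-5.30035704e-04, -4.16777265e+01, -2.45806378e+01, -3.13323044e-04,
        1.09284170e-02,  8.09048316e-06]), 'position': array([ 0.19043376, -0.54197795,  0.23043303]), 'ee_rot': array([-9.33189906e-04,  9.85774080e-01,  1.68073169e-01, -4.79515871e-05]), 'contact_force': array([ 0.08883469, -0.28222784, -1.2401825 ]), 'moment': array([ 0.01156516,  0.01676081, -0.00508009]), 'width': 0.08539828096106081}
scene [0.21798497 0.60300412 0.60744434] [ 0.33568727 -0.71930537 -0.60820543] 455.797965452742
top [ 0.37284422 -0.01324241  1.35575758] [ 0.11051313 -0.00883492 -0.99383539] 597.9994425879739
wrist [ 0.25312178 -0.5211056   0.37184943] [-0.24406307 -0.08469683 -0.96605366] 334.63639551329715
```

View pics/s0.png

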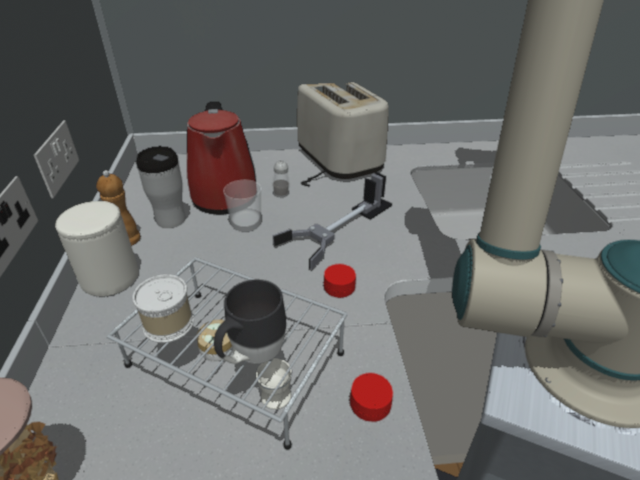

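View pics/t0.png

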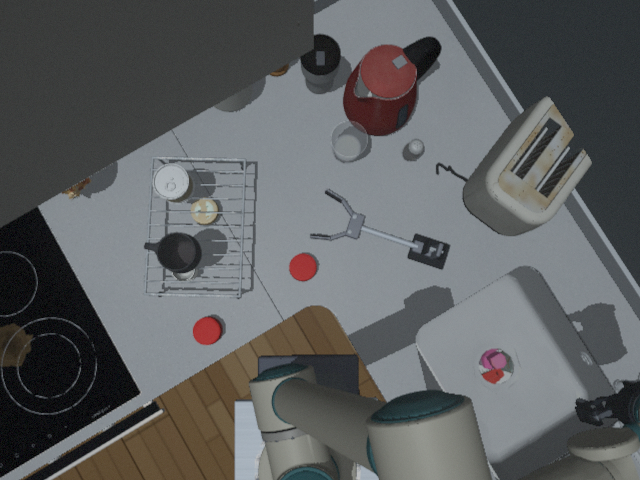

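```bash
python3 - <<'E'
from h import *
for fn in("t0","s0"):
    p,d,c=load(fn);P=cloud(d,c)
    np.set_printoptions(precision=3,suppress=True)
    if fn=="t0":
        for n,u,v in [("tin",172,182),("pot",204,210),("mug",178,252),("egg",185,270),("red1",303,266),("red2",207,331),("grip",430,250),("head",356,226),("tipL",329,193),("tipR",312,236),("glass",350,142),("mill",414,149),("corner",246,160),("c2",242,296),("c3",153,160),("c4",149,293)]:
            print(n,P[v,u],ray(c,u,v,0.086 if n[0]=='c' else 0.03))
        cv2.imwrite("pics/t0a.png",cv2.resize(p[140:310,130:270,::-1],None,fx=4,fy=4,interpolation=2)[:600])
        cv2.imwrite("pics/t0b.png",cv2.resize(p[170:290,280:470,::-1],None,fx=4,fy=4,interpolation=2))
    else:
        cv2.imwrite("pics/s0a.png",cv2.resize(p[250:450,100:360,::-1],None,fx=3,fy=3,interpolation=2))
E
```

```text
tin [0.614 0.268 0.147] [0.638 0.295 0.03 ]
pot [0.572 0.222 0.036] [0.573 0.223 0.03 ]
mug [0.475 0.266 0.092] [0.48 0.28 0.03]
egg [0.433 0.237 0.16 ] [0.439 0.264 0.03 ]
red1 [0.444 0.003 0.033] [0.445 0.003 0.03 ]
red2 [0.306 0.214 0.037] [0.305 0.215 0.03 ]
grip [ 0.475 -0.278  0.04 ] [ 0.476 -0.28   0.03 ]
head [ 0.533 -0.117  0.027] [ 0.532 -0.116  0.03 ]
tipL [ 0.608 -0.057  0.031] [ 0.608 -0.057  0.03 ]
tipR [ 0.511 -0.018  0.03 ] [ 0.511 -0.018  0.03 ]
glass [ 0.73  -0.109  0.007] [ 0.724 -0.107  0.03 ]
mill [ 0.693 -0.242  0.085] [ 0.706 -0.252  0.03 ]
corner [0.673 0.123 0.085] [0.673 0.123 0.086]
c2 [ 0.381  0.142 -0.002] [0.38  0.132 0.086]
c3 [0.676 0.324 0.083] [0.675 0.324 0.086]
c4 [0.389 0.328 0.085] [0.389 0.328 0.086]
```

View pics/t0a.png

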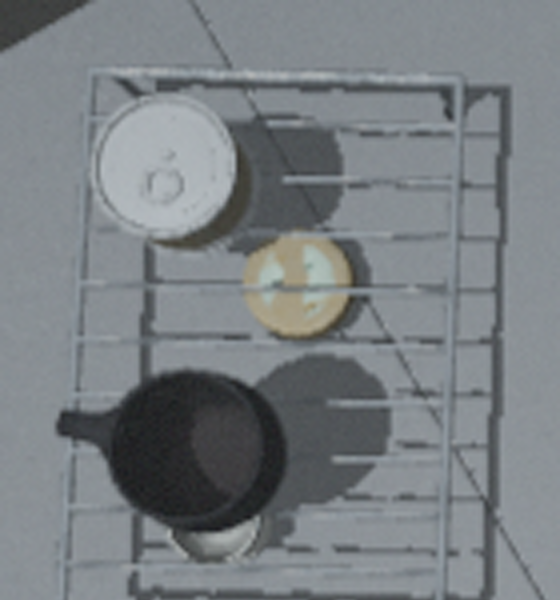

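View pics/t0b.png

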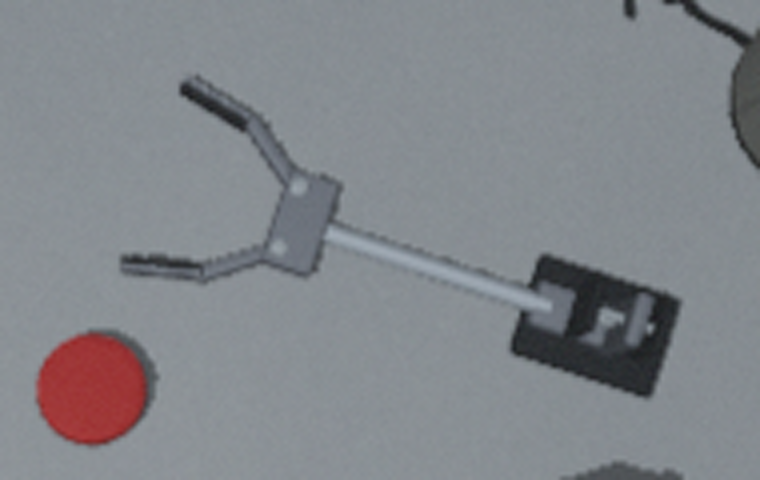

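View pics/s0a.png

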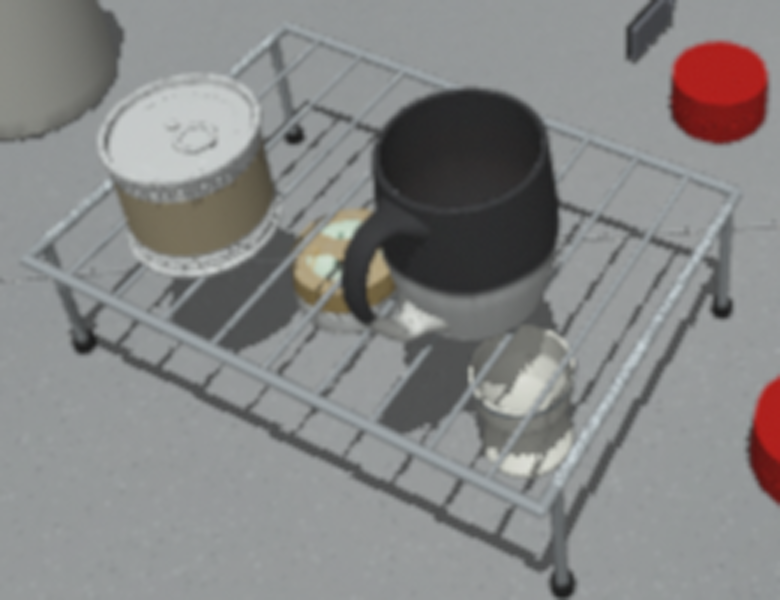

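```bash
python3 - <<'E'
from h import *
np.set_printoptions(precision=4,suppress=True)
p,d,c=load("t0");P=cloud(d,c)
# reacher tall parts
for zlo,zhi in((0.04,0.07),(0.07,0.1)):
    m=(P[...,2]>zlo)&(P[...,2]<zhi)&(P[...,0]>.4)&(P[...,0]<.53)&(P[...,1]<-.2)&(P[...,1]>-.36)
    q=P[m];print(zlo,len(q),q.mean(0) if len(q) else '', q.min(0) if len(q) else '',q.max(0) if len(q) else '')
m=(P[...,2]>.07)&(P[...,2]<.1)&(P[...,0]>.4)&(P[...,0]<.53)&(P[...,1]<-.2)&(P[...,1]>-.36)
vs,us=np.where(m)
for v,u in zip(vs,us): print((u,v),P[v,u],p[v,u])
f=lambda x,y:(280+x/4,170+y/4)
A=ray(c,*f(298,186),.032);B=ray(c,*f(278,247),.032);print("pins",A,B,np.linalg.norm(A-B))
TL=ray(c,*f(190,85),.032);TR=ray(c,*f(122,262),.032);print("tips",TL,TR,np.linalg.norm(TL-TR))
FC=[ray(c,*f(*k),.006) for k in((545,257),(678,300),(648,396),(513,352))];print("foot",np.mean(FC,0),[np.linalg.norm(FC[i]-FC[(i+1)%4]) for i in range(4)])
mid=(A+B)/2;tm=(TL+TR)/2
O=np.mean(FC,0)
for n,a in(("foot-pin",mid-O),("pin-tip",tm-mid),("foot-tip",tm-O)):print(n,np.degrees(np.arctan2(a[1],a[0])),np.linalg.norm(a[:2]))
n=(A-B);print("pinperp",np.degrees(np.arctan2(n[1],n[0]))+90); n=(TL-TR);print(np.degrees(np.arctan2(n[1],n[0]))+90)
# pot
hsv=cv2.cvtColor(p,cv2.COLOR_RGB2HSV)
m=(hsv[...,1]>60)&(P[...,2]<.045)&(P[...,2]>.01)&(P[...,0]>.5)&(P[...,0]<.65)&(P[...,1]>.15)&(P[...,1]<.3)
m=(m*255).astype(np.uint8);m=cv2.morphologyEx(m,cv2.MORPH_CLOSE,np.ones((9,9)))
cs,_=cv2.findContours(m,0,1);k=max(cs,key=cv2.contourArea);e=cv2.minEnclosingCircle(k);print("pot",e,ray(c,*e[0],.034))
# shelf corners depth top wires
m=(abs(P[...,2]-.084)<.006)&(P[...,0]>.33)&(P[...,0]<.72)&(P[...,1]>.1)&(P[...,1]<.36)
q=P[m][:,:2].astype(np.float32);r=cv2.minAreaRect(q);print("shelf",r,cv2.boxPoints(r))
E
```

```text
0.04 114 [ 0.4737 -0.2815  0.0568] [ 0.4548 -0.3064  0.04  ] [ 0.4957 -0.2594  0.0699]
0.07 190 [ 0.4746 -0.2852  0.0816] [ 0.4547 -0.3086  0.0701] [ 0.4956 -0.2594  0.0899]
(np.int64(429), np.int64(239)) [ 0.4956 -0.2679  0.0833] [41 40 43]
(np.int64(430), np.int64(239)) [ 0.4956 -0.2701  0.083 ] [36 41 40]
(np.int64(431), np.int64(239)) [ 0.4956 -0.2724  0.0824] [40 44 48]
(np.int64(428), np.int64(240)) [ 0.4943 -0.2674  0.0746] [33 36 38]
(np.int64(429), np.int64(240)) [ 0.4934 -0.2677  0.0836] [37 38 41]
(np.int64(430), np.int64(240)) [ 0.4928 -0.2686  0.0899] [38 43 45]
(np.int64(431), np.int64(240)) [ 0.4934 -0.2722  0.0829] [38 39 41]
(np.int64(428), np.int64(241)) [ 0.4922 -0.2674  0.074 ] [34 36 40]
(np.int64(429), np.int64(241)) [ 0.4914 -0.2681  0.0816] [41 47 49]
(np.int64(430), np.int64(241)) [ 0.491  -0.2694  0.0856] [43 43 45]
(np.int64(431), np.int64(241)) [ 0.4911 -0.2717  0.0847] [40 42 45]
(np.int64(428), np.int64(242)) [ 0.4895 -0.2663  0.0792] [32 36 39]
(np.int64(429), np.int64(242)) [ 0.4892 -0.2677  0.083 ] [42 45 47]
(np.int64(430), np.int64(242)) [ 0.4891 -0
[... 12179 characters left out ...]
013  0.032 ] 0.03614548357185036
tips [ 0.6114 -0.0539  0.032 ] [ 0.5121 -0.0143  0.032 ] 0.10691053404833596
foot [ 0.4745 -0.2823  0.006 ] [np.float64(0.07897842560131045), np.float64(0.05743161805262567), np.float64(0.07986358659024283), np.float64(0.05734829581687903)]
foot-pin 70.55336120053734 0.18561344437099406
pin-tip 70.85105971596461 0.07747850571848344
foot-tip 70.64103095260822 0.26309121225182264
pinperp 70.77550278508055
68.29345041840772
pot ((209.5, 214.5), 11.335884094238281) [0.5621 0.2101 0.034 ]
shelf ((0.5323003530502319, 0.2320813536643982), (0.2071390151977539, 0.30023834109306335), 87.7615966796875) [[0.3783 0.1345]
 [0.6783 0.1227]
 [0.6864 0.3297]
 [0.3863 0.3414]]
```

```bash
cat >> h.py <<'E'
def plan(tx,ty,tz,yaw_y=None,lin=4.0,ang=7.0):
    """rows to reach target, tool-frame deltas; yaw_y in deg: heading of tool y"""
    from scipy.spatial.transform import Rotation as Ro
    s=manip.get_state();q=s['ee_rot'];R=Ro.from_quat([q[1],q[2],q[3],q[0]]).as_matrix();p=s['position']
    cur=np.degrees(np.arctan2(R[1,1],R[0,1]))
    dy=0 if yaw_y is None else (yaw_y-cur+180)%360-180
    D=np.array([tx,ty,tz])-p
    T=Ro.from_euler('z',cur+dy,degrees=True).as_matrix()@np.array([[0,1,0],[1,0,0],[0,0,-1]]).T
    tgt=np.array([[ -np.sin(np.radians(cur+dy)),np.cos(np.radians(cur+dy)),0],[np.cos(np.radians(cur+dy)),np.sin(np.radians(cur+dy)),0],[0,0,-1]]).T
    rv=Ro.from_matrix(R.T@tgt).as_rotvec(degrees=True)
    print("pos",p.round(4),"yaw_y",round(cur,2),"z-axis",R[:,2].round(3),"w",round(s['width']*100,2),"F",s['contact_force'].round(1),"t",round(s['clock'],2))
    print(" total tool cm",(R.T@D*100).round(2)," rotvec deg",rv.round(2), "n>=",max(np.linalg.norm(D)*100/lin,np.linalg.norm(rv)/ang))
E
python3 - <<'E'
from h import *
np.set_printoptions(precision=4,suppress=True)
p,d,c=load("t0");P=cloud(d,c)
u=np.array([np.cos(np.radians(70.65)),np.sin(np.radians(70.65))]);O=np.array([.4745,-.2823])
m=(P[...,2]>.079)&(P[...,2]<.09)&(P[...,0]>.4)&(P[...,0]<.53)&(P[...,1]<-.2)&(P[...,1]>-.36)
a=(P[m][:,:2]-O)@u;l=(P[m][:,:2]-O)@np.array([-u[1],u[0]]);print(np.histogram(a,bins=np.arange(-.03,.03,.002)));print(np.percentile(l,[1,50,99]))
print("fwd block",P[247,418],P[245,415],P[249,421])
# pot by hough in top
g=cv2.resize(p[185:240,175:235],None,fx=8,fy=8,interpolation=cv2.INTER_CUBIC)
hsv=cv2.cvtColor(g,cv2.COLOR_RGB2HSV);m=(((hsv[...,0]>8)&(hsv[...,0]<35)&(hsv[...,1]>70))*255).astype(np.uint8)
m=cv2.morphologyEx(m,cv2.MORPH_OPEN,np.ones((15,15)))
cs,_=cv2.findContours(m,0,1);k=max(cs,key=cv2.contourArea)
x,y,w,h=cv2.boundingRect(k);e=cv2.minEnclosingCircle(k)
cx,cy=175+(e[0][0]-3.5)/8,185+(e[0][1]-3.5)/8
print((x,y,w,h),e,(cx,cy),ray(c,cx,cy,.033),ray(c,204.5,211.2,.033))
mm=(P[...,2]>.02)&(P[...,2]<.045)&(P[...,0]>.52)&(P[...,0]<.63)&(P[...,1]>.17)&(P[...,1]<.27)
q=P[mm][:,:2];print("cloud",len(q),q.min(0),q.max(0),cv2.minEnclosingCircle(q.astype(np.float32)))
p,d,c=load("s0");P=cloud(d,c)
mm=(P[...,2]>.005)&(P[...,2]<.06)&(P[...,0]>.39)&(P[...,0]<.50)&(P[...,1]>.17)&(P[...,1]<.33)
q=P[mm][:,:2];print("egg cloud",len(q),np.percentile(q,[2,50,98],axis=0))
E
```

```text
(array([ 0,  0,  1, 12, 13, 14,  1,  0,  2,  7, 13, 13, 14, 11,  0,  0,  0,
        0,  0,  0,  0,  0, 14, 10, 14,  9,  0,  0,  0]), array([-0.03 , -0.028, -0.026, -0.024, -0.022, -0.02 , -0.018, -0.016,
       -0.014, -0.012, -0.01 , -0.008, -0.006, -0.004, -0.002,  0.   ,
        0.002,  0.004,  0.006,  0.008,  0.01 ,  0.012,  0.014,  0.016,
        0.018,  0.02 ,  0.022,  0.024,  0.026,  0.028]))
[-0.0158 -0.0016  0.0131]
fwd block [ 0.4842 -0.2556  0.018 ] [ 0.4884 -0.2481  0.0227] [ 0.4791 -0.261   0.0241]Traceback (most recent call last):
  File "<stdin>", line 12, in <module>
ValueError: max() iterable argument is empty
```

```bash
python3 - <<'E'
from h import *
np.set_printoptions(precision=4,suppress=True)
p,d,c=load("t0");P=cloud(d,c)
mm=(P[...,2]>.02)&(P[...,2]<.045)&(P[...,0]>.51)&(P[...,0]<.64)&(P[...,1]>.16)&(P[...,1]<.28)
q=P[mm][:,:2];print("cloud",len(q),q.min(0),q.max(0),cv2.minEnclosingCircle(q.astype(np.float32)))
print(ray(c,204.5,211.2,.034))
p,d,c=load("s0");P=cloud(d,c)
mm=(P[...,2]>.005)&(P[...,2]<.045)&(P[...,0]>.51)&(P[...,0]<.64)&(P[...,1]>.16)&(P[...,1]<.28)
q=P[mm][:,:2];print("pot scene",len(q),np.percentile(q,[2,50,98],axis=0))
mm=(P[...,2]>.01)&(P[...,2]<.06)&(P[...,0]>.39)&(P[...,0]<.50)&(P[...,1]>.17)&(P[...,1]<.33)
q=P[mm][:,:2];print("egg cloud",len(q),np.percentile(q,[2,50,98],axis=0))
plan(.476,-.283,.16,-109.35)
E
```

```text
cloud 544 [0.5421 0.1921] [0.6021 0.2521] ((0.5723581314086914, 0.22172367572784424), 0.03110254555940628)
[0.5696 0.2212 0.034 ]
pot scene 712 [[0.5432 0.1976]
 [0.5759 0.235 ]
 [0.5991 0.2526]]
egg cloud 952 [[0.4157 0.2398]
 [0.4428 0.2587]
 [0.4632 0.2882]]
pos [ 0.1905 -0.542   0.2305] yaw_y -70.65 z-axis [-0.     0.002 -1.   ] w 8.55 F [-0.3 -0.8  0.7] t 0.1
 total tool cm [ 35.52 -14.97   7.08]  rotvec deg [-0.1   0.02 38.7 ] n>= 9.798305151344326
```

Request:
servo_tool(deltas=[3.6,-1.5,0,0,0,0,3.6,-1.5,0,0,0,0,3.6,-1.5,0,0,0,0,3.6,-1.5,0,0,0,0,3.6,-1.5,0,0,0,0,3.6,-1.5,0,0,0,0,3.6,-1.5,0,0,0,0,3.6,-1.5,0,0,0,0,3.6,-1.5,0,0,0,0,3.1,-1.5,0,0,0,0,0,0,0.8,0,0,6.5,0,0,0.8,0,0,6.5,0,0,0.8,0,0,6.5,0,0,0.8,0,0,6.5,0,0,0.8,0,0,6.5,0,0,0.8,0,0,6.2,0,0,0,0,0,0], jaw=8.5, grip_force=20)

```text
clock: 1.8
position: [0.4846, -0.2691, 0.1724]
ee_rot: [-0.005, 0.983, -0.181, -0.006]
contact_force: [-0.3, -0.3, -0.1]
width: 0.0851
```

```bash
python3 - <<'E'
from h import *
plan(.476,-.283,.16,-109.35)
E
```

```text
pos [ 0.4846 -0.2691  0.1724] yaw_y -110.91 z-axis [-0.009  0.012 -1.   ] w 8.51 F [-0.3 -0.3 -0.1] t 1.8
 total tool cm [-0.29  1.61  1.23]  rotvec deg [-0.45  0.74 -1.55] n>= 0.5125935850316702
```

Request:
servo_tool(deltas=[-0.15,0.8,0.6,-0.2,0.4,-0.8,-0.15,0.8,0.6,-0.2,0.4,-0.8,0,0,0,0,0,0,0,0,0,0,0,0])

```text
clock: 2.2
position: [0.4752, -0.2843, 0.1597]
ee_rot: [0.0, 0.987, -0.163, 0.001]
contact_force: [-0.4, -0.3, 0.4]
width: 0.085
```

```bash
python3 - <<'E'
from h import *
plan(.476,-.283,.16,-109.35)
grab("wrist","w1")
E
```

```text
pos [ 0.4752 -0.2843  0.1597] yaw_y -108.76 z-axis [ 0.002 -0.001 -1.   ] w 8.5 F [-0.4 -0.3  0.4] t 2.2
 total tool cm [ 0.03 -0.15 -0.03]  rotvec deg [ 0.   -0.1   0.59] n>= 0.08601313377237045
```

View pics/w1.png

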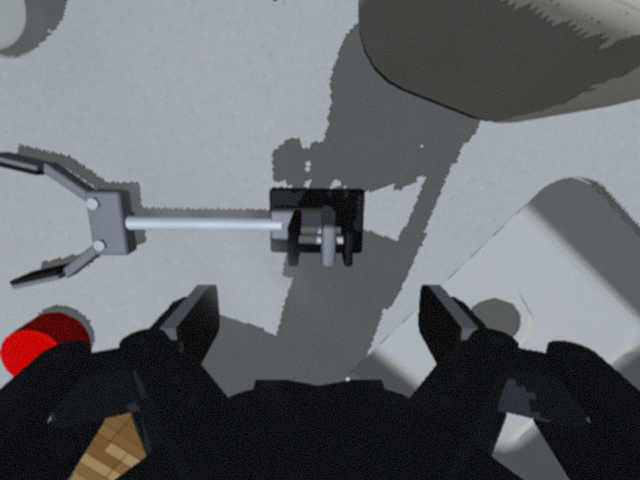

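```bash
python3 - <<'E'
from h import *
np.set_printoptions(precision=4,suppress=True)
p,d,c=load("w1");P=cloud(d,c)
u=np.array([np.cos(np.radians(70.65)),np.sin(np.radians(70.65))]);O=np.array([.4762,-.2816])
m=(P[...,2]>.077)&(P[...,2]<.09)&(P[...,0]>.4)&(P[...,0]<.53)&(P[...,1]<-.24)&(P[...,1]>-.34)
q=P[m][:,:2]-O;a=q@u;l=q@np.array([-u[1],u[0]]);print(np.histogram(a*1000,bins=np.arange(-32,30,2)))
for lo,hi in((-.04,-.016),(-.014,0),(.01,.03)):
    s=(a>lo)&(a<hi);print(lo,s.sum(),np.percentile(a[s],[2,98]),np.percentile(l[s],[2,50,98]))
# shaft
m=(P[...,2]>.012)&(P[...,2]<.035);q=P[m][:,:2]-O;a=q@u;l=q@np.array([-u[1],u[0]])
for x in(.06,.08,.1,.12,.14):
    s=(abs(a-x)<.008)&(abs(l)<.02);print(x,np.median(l[s]))
E
```

```text
(array([  0,   0,  37, 123, 130,  92,   0,   0,  37, 118, 126, 128, 126,
        74,   0,   0,   0,   0,   0,   0,   0,  40, 128, 127, 125,   0,
         0,   0,   0,   0]), array([-32, -30, -28, -26, -24, -22, -20, -18, -16, -14, -12, -10,  -8,
        -6,  -4,  -2,   0,   2,   4,   6,   8,  10,  12,  14,  16,  18,
        20,  22,  24,  26,  28]))
-0.04 382 [-0.0266 -0.0208] [-0.0154 -0.0018  0.0127]
-0.014 572 [-0.0138 -0.0049] [-0.0153 -0.002   0.0126]
0.01 420 [0.0115 0.0177] [-0.0153 -0.0016  0.013 ]
0.06 -0.0020105859784230852
0.08 -0.002396631360046633
0.1 -0.001980210434959699
0.12 -0.002095905607308683
0.14 -0.0022868963733205347
```

Request:
servo_tool(deltas=[0,0.15,2,0,0,0.5,0,0,2,0,0,0,0,0,2,0,0,0,0,0,2,0,0,0,0,0,1.8,0,0,0,0,0,0.8,0,0,0,0,0,0,0,0,0])

```text
clock: 2.95
position: [0.4791, -0.2879, 0.0545]
ee_rot: [0.002, 0.986, -0.165, 0.005]
contact_force: [-0.3, -1.2, -0.1]
width: 0.0851
```

```bash
python3 - <<'E'
from h import *
plan(.4757,-.2859,.038,-109.45)
E
```

```text
pos [ 0.4791 -0.2879  0.0545] yaw_y -109.03 z-axis [ 0.01  -0.006 -1.   ] w 8.51 F [-0.3 -1.2 -0.1] t 2.95
 total tool cm [-0.41 -0.08  1.64]  rotvec deg [ 0.16 -0.66  0.42] n>= 0.42344225526815593
```

Request:
servo_tool(deltas=[-0.3,0,0.8,0.1,-0.6,0.4,-0.1,0,0.8,0,0,0,0,0,0,0,0,0,0,0,0,0,0,0])

```text
clock: 3.35
position: [0.4768, -0.2877, 0.0395]
ee_rot: [0.002, 0.986, -0.169, 0.002]
contact_force: [-1.0, -1.0, -0.7]
width: 0.0852
```

```bash
python3 - <<'E'
from h import *
plan(.4757,-.2859,.038,-109.45)
E
```

```text
pos [ 0.4768 -0.2877  0.0395] yaw_y -109.44 z-axis [ 0.003 -0.004 -1.   ] w 8.52 F [-1.  -1.  -0.7] t 3.35
 total tool cm [-0.17 -0.13  0.15]  rotvec deg [ 0.14 -0.26  0.01] n>= 0.0659021659865773
```

Request:
servo_tool(deltas=[-0.1,-0.15,0.1,0,-0.2,0,0,0,0,0,0,0,0,0,0,0,0,0,0,0,0,0,0,0], jaw=5.2)

```text
clock: 3.75
position: [0.477, -0.2862, 0.0396]
ee_rot: [0.002, 0.986, -0.169, 0.001]
contact_force: [0.0, -0.6, 0.6]
width: 0.0514
```

Request:
servo_tool(deltas=[0,0,0,0,0,0,0,0,0,0,0,0,0,0,0,0,0,0,0,0,0,0,0,0,0,0,0,0,0,0,0,0,0,0,0,0], jaw=2.0)

```text
clock: 4.35
position: [0.4771, -0.2892, 0.0415]
ee_rot: [0.004, 0.986, -0.168, 0.002]
contact_force: [-0.7, -1.3, 1.9]
width: 0.0299
```

Request:
servo_tool(deltas=[0,0,0,0,0,0,0,0,0,0,0,0,0,0,0,0,0,0])

```text
clock: 4.65
position: [0.4771, -0.2892, 0.0415]
ee_rot: [0.004, 0.986, -0.168, 0.002]
contact_force: [-1.0, -1.1, 1.1]
width: 0.0298
```

```bash
python3 - <<'E'
from h import *
plan(.4757,-.2859,.038,-109.45)
grab("top","t1")
p=load("t1")[0];cv2.imwrite("pics/t1c.png",cv2.resize(p[170:290,280:470,::-1],None,fx=4,fy=4,interpolation=2))
E
```

```text
pos [ 0.4771 -0.2892  0.0415] yaw_y -109.32 z-axis [ 0.002 -0.009 -1.   ] w 2.98 F [-1.  -1.1  1.1] t 4.65
 total tool cm [-0.24 -0.27  0.34]  rotvec deg [ 0.46 -0.3   0.13] n>= 0.12474502687391804
```

View pics/t1c.png

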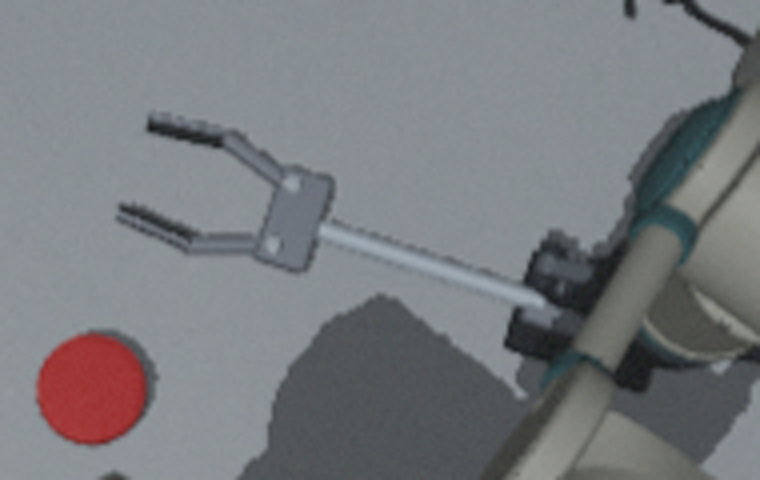

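Request:
servo_tool(deltas=[0,0,0,0,0,0,0.36,-0.8,0,0,0,-1.05,0.36,-0.8,0,0,0,-1.05,0.36,-0.8,0,0,0,-1.05,0.36,-0.8,0,0,0,-1.05,0.36,-0.8,0,0,0,-1.05,0.36,-0.8,0,0,0,-1.05,0.36,-0.8,0,0,0,-1.05,0.36,-0.8,0,0,0,-1.05,0.36,-0.8,0,0,0,-1.05,0.36,-0.8,0,0,0,-1.05,0.36,-0.8,0,0,0,-1.05,0,0,0,0,0,0], grip_force=30)

```text
clock: 6.0
position: [0.5422, -0.206, 0.0415]
ee_rot: [0.005, 0.998, -0.058, 0.002]
contact_force: [0.3, 0.0, 2.4]
width: 0.0294
```

```bash
python3 - <<'E'
from h import *
plan(.5594,-.1695,.040,-92.2)
E
```

```text
pos [ 0.5422 -0.206   0.0415] yaw_y -96.65 z-axis [ 0.003 -0.01  -1.   ] w 2.94 F [0.3 0.  2.4] t 6.0
 total tool cm [ 1.28 -3.83  0.12]  rotvec deg [ 0.57 -0.24 -4.45] n>= 1.0097130126556626
```

Request:
servo_tool(deltas=[0.3,-0.8,0,0,0,-1.05,0.3,-0.8,0,0,0,-1.05,0.3,-0.8,0,0,0,-1.05,0.3,-0.8,0,0,0,-1,0,-0.3,0,0,0,0,0,0,0,0,0,0,0,0,0,0,0,0])

```text
clock: 6.7
position: [0.5589, -0.17, 0.0415]
ee_rot: [0.006, 1.0, -0.018, 0.002]
contact_force: [-0.5, -3.5, 3.2]
width: 0.0293
```

```bash
python3 - <<'E'
from h import *
plan(.5594,-.1695,.040,-92.2)
p,d,c=grab("top","t2")
cv2.imwrite("pics/t2c.png",cv2.resize(p[140:290,130:430,::-1],None,fx=2.6,fy=2.6,interpolation=2))
E
```

```text
pos [ 0.5589 -0.17    0.0415] yaw_y -92.09 z-axis [ 0.005 -0.012 -1.   ] w 2.93 F [-0.5 -3.5  3.2] t 6.7
 total tool cm [ 0.05 -0.05  0.15]  rotvec deg [ 0.69 -0.3   0.11] n>= 0.10781007628154234
```

View pics/t2c.png

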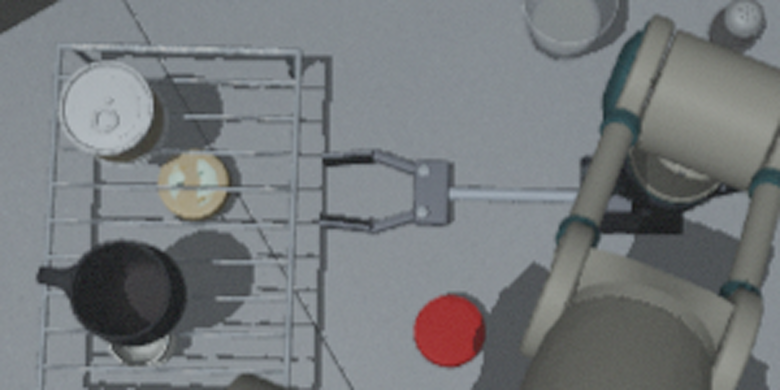

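Request:
servo_tool(deltas=[0,0,0,0,0,0,0,0,0,0,0,0,0,0,0,0,0,0,0,0,0,0,0,0], jaw=4.2)

```text
clock: 7.15
position: [0.5579, -0.1689, 0.0401]
ee_rot: [0.004, 1.0, -0.02, 0.001]
contact_force: [0.2, -0.8, 1.6]
width: 0.0422
```

```bash
python3 - <<'E'
from h import *
plan(.5594,-.1695,.040,-92.2)
p,d,c=grab("top","t3")
cv2.imwrite("pics/t3c.png",cv2.resize(p[160:270,200:400,::-1],None,fx=4,fy=4,interpolation=2))
E
```

```text
pos [ 0.5579 -0.1689  0.0401] yaw_y -92.24 z-axis [ 0.003 -0.009 -1.   ] w 4.22 F [ 0.2 -0.8  1.6] t 7.15
 total tool cm [0.16 0.05 0.01]  rotvec deg [ 0.5  -0.18 -0.04] n>= 0.07671906234975845
```

View pics/t3c.png

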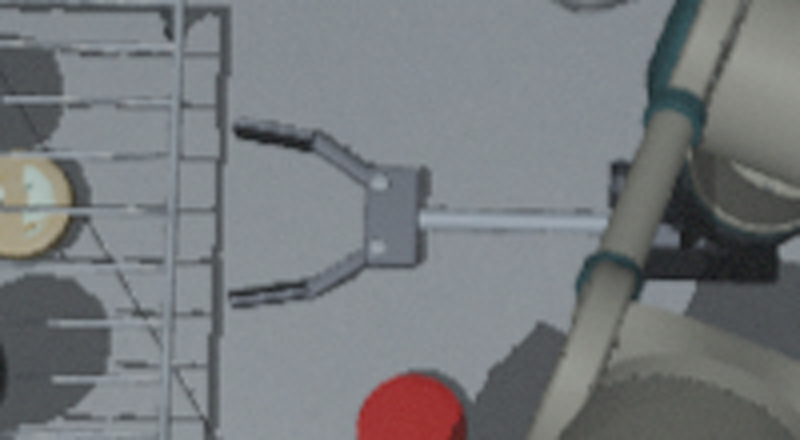

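```bash
python3 - <<'E'
from h import *
np.set_printoptions(precision=4,suppress=True)
p,d,c=load("t3");f=lambda x,y:(200+x/4,160+y/4)
A,B=ray(c,*f(379,182),.032),ray(c,*f(376.5,247),.032);L,R=ray(c,*f(233,298),.032),ray(c,*f(236,126),.032)
S1,S2=ray(c,*f(430,219),.022),ray(c,*f(600,222),.022)
m=(A+B)/2;t=(L+R)/2;print(A,B,m);print(L,R,t,np.linalg.norm(L-R))
for a in(t-m,S1-S2,m-S2):print(np.degrees(np.arctan2(a[1],a[0])))
# shaft from depth
P=cloud(d,c);q=P[(P[...,2]>.015)&(P[...,2]<.03)&(P[...,1]>-.125)&(P[...,1]<-.06)&(P[...,0]>.53)&(P[...,0]<.59)]
k=np.polyfit(q[:,1],q[:,0],1);print(len(q),k,90-np.degrees(np.arctan(k[0])), "x at pot y",np.polyval(k,.2217), "at mid y", np.polyval(k,m[1]))
E
```

```text
[0.5801 0.02   0.032 ] [0.5434 0.0218 0.032 ] [0.5617 0.0209 0.032 ]
[0.5159 0.1019 0.032 ] [0.6129 0.0998 0.032 ] [0.5644 0.1008 0.032 ] 0.09698668491455242
88.08416234682839
88.19199472589057
87.89728770421675
105 [0.022  0.5607] 88.73814911877497 x at pot y 0.5655358313822916 at mid y 0.5611123055785188
```

Request:
servo_tool(deltas=[0.1,-0.5,0,0,0,0,0.1,-0.6,0,0,0,0,0.1,-0.6,0,0,0,0,0.1,-0.6,0,0,0,0,0,-0.6,0,0,0,0,0,-0.6,0,0,0,0,0,-0.6,0,0,0,0,0,-0.6,0,0,0,0,0,-0.6,0,0,0,0,0,-0.5,0,0,0,0,0,0,0,0,0,0])

```text
clock: 8.3
position: [0.565, -0.1063, 0.0401]
ee_rot: [0.005, 1.0, -0.019, 0.002]
contact_force: [0.1, -1.0, 0.9]
width: 0.0416
```

```bash
python3 - <<'E'
from h import *
plan(.566,-.037,.040,-92.2)
p,d,c=grab("top","t4")
cv2.imwrite("pics/t4c.png",cv2.resize(p[160:270,180:380,::-1],None,fx=4,fy=4,interpolation=2))
E
```

```text
pos [ 0.565  -0.1063  0.0401] yaw_y -92.15 z-axis [ 0.004 -0.011 -1.   ] w 4.16 F [ 0.1 -1.   0.9] t 8.3
 total tool cm [-0.16 -6.93 -0.06]  rotvec deg [ 0.59 -0.26  0.05] n>= 1.7323543810096205
```

View pics/t4c.png

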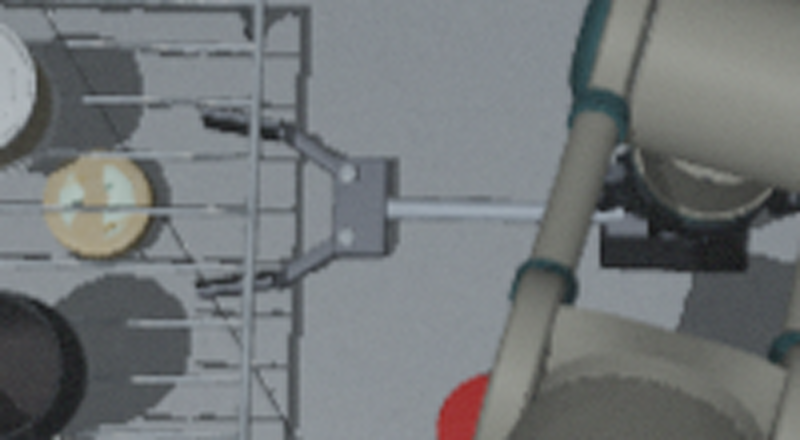

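Request:
servo_tool(deltas=[0,-0.5,0,0,0,0,0,-0.6,0,0,0,0,0,-0.6,0,0,0,0,0,-0.6,0,0,0,0,0,-0.6,0,0,0,0,0,-0.6,0,0,0,0,0,-0.6,0,0,0,0,0,-0.6,0,0,0,0,0,-0.6,0,0,0,0,0,-0.6,0,0,0,0,0,-0.6,0,0,0,0,0,-0.5,0,0,0,0,0,0,0,0,0,0])

```text
clock: 9.65
position: [0.5685, -0.0315, 0.0401]
ee_rot: [0.006, 1.0, -0.019, 0.003]
contact_force: [0.1, -1.5, 2.2]
width: 0.0417
```

```bash
python3 - <<'E'
from h import *
plan(.568,-.036,.040,-92.2)
p,d,c=grab("top","t5")
cv2.imwrite("pics/t5c.png",cv2.resize(p[160:270,150:350,::-1],None,fx=4,fy=4,interpolation=2))
E
```

```text
pos [ 0.5685 -0.0315  0.0401] yaw_y -92.15 z-axis [ 0.006 -0.012 -1.   ] w 4.17 F [ 0.1 -1.5  2.2] t 9.65
 total tool cm [-0.03  0.45  0.02]  rotvec deg [ 0.7  -0.35  0.05] n>= 0.11389678019656008
```

View pics/t5c.png

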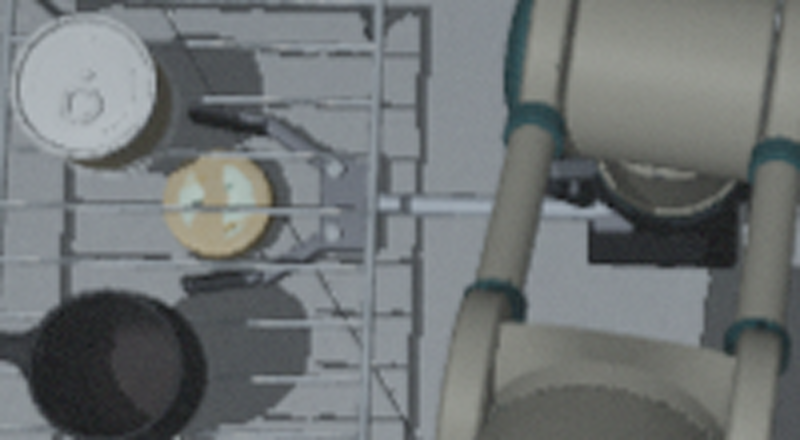

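Request:
servo_tool(deltas=[-0.15,0.2,0,0,0,0,-0.15,0.2,0,0,0,0,0,0,0,0,0,0])

```text
clock: 10.0
position: [0.5662, -0.0338, 0.0401]
ee_rot: [0.004, 1.0, -0.02, 0.004]
contact_force: [0.5, -0.4, 3.7]
width: 0.042
```

Request:
servo_tool(deltas=[0,0,0,0,0,0,0,0,0,0,0,0,0,0,0,0,0,0,0,0,0,0,0,0], jaw=3.55, grip_force=20)

```text
clock: 10.4
position: [0.5662, -0.036, 0.0408]
ee_rot: [0.006, 1.0, -0.02, 0.004]
contact_force: [0.7, 0.9, 2.2]
width: 0.0356
```

```bash
python3 - <<'E'
from h import *
plan(.566,-.036,.040,-92.2)
p,d,c=grab("top","t6")
cv2.imwrite("pics/t6c.png",cv2.resize(p[160:270,150:350,::-1],None,fx=4,fy=4,interpolation=2))
E
```

```text
pos [ 0.5662 -0.036   0.0408] yaw_y -92.26 z-axis [ 0.008 -0.011 -1.   ] w 3.56 F [0.7 0.9 2.2] t 10.4
 total tool cm [-0.02 -0.    0.08]  rotvec deg [ 0.63 -0.49 -0.06] n>= 0.1148783216125889
```

View pics/t6c.png

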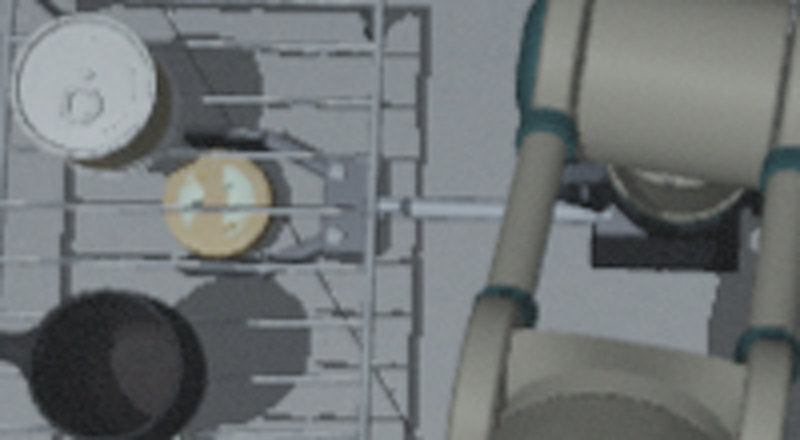

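Request:
servo_tool(deltas=[0,0,0,0,0,0,0,0,0,0,0,0,0,0,0,0,0,0,0,0,0,0,0,0,0,0,0,0,0,0], jaw=3.25, grip_force=22)

```text
clock: 10.95
position: [0.5662, -0.0364, 0.0411]
ee_rot: [0.006, 1.0, -0.019, 0.004]
contact_force: [1.3, -0.9, 3.7]
width: 0.0337
```

Request:
servo_tool(deltas=[0,0,0,0,0,0,0,0,0,0,0,0])

```text
clock: 11.15
position: [0.5663, -0.0364, 0.0411]
ee_rot: [0.006, 1.0, -0.019, 0.004]
contact_force: [0.9, -0.7, 4.2]
width: 0.0334
```

Request:
servo_tool(deltas=[0,0,0,0,0,0,0,0,0,0,0,0,0,0,0,0,0,0])

```text
clock: 11.45
position: [0.5663, -0.0364, 0.0411]
ee_rot: [0.006, 1.0, -0.019, 0.004]
contact_force: [0.5, -1.1, 4.4]
width: 0.0338
```

Request:
servo_tool(deltas=[0,0.2,0,0,0,0,0,0.3,0,0,0,0,0,0.4,0,0,0,0,0,0.4,0,0,0,0,0,0.4,0,0,0,0,0,0.4,0,0,0,0,0,0.4,0,0,0,0,0,0.4,0,0,0,0,0,0.4,0,0,0,0,0,0.3,0,0,0,0])

```text
clock: 12.45
position: [0.5632, -0.0701, 0.0411]
ee_rot: [0.002, 1.0, -0.02, 0.003]
contact_force: [0.2, 4.5, 4.3]
width: 0.0335
```

```bash
python3 - <<'E'
from h import *
plan(.559,-.216,.040,-92.2)
p,d,c=grab("top","t7")
cv2.imwrite("pics/t7c.png",cv2.resize(p[160:270,150:350,::-1],None,fx=4,fy=4,interpolation=2))
E
```

```text
pos [ 0.5632 -0.0701  0.0411] yaw_y -92.33 z-axis [ 0.006 -0.004 -1.   ] w 3.35 F [0.2 4.5 4.3] t 12.45
 total tool cm [ 0.18 14.59  0.17]  rotvec deg [ 0.24 -0.33 -0.13] n>= 3.6484861869891887
```

View pics/t7c.png

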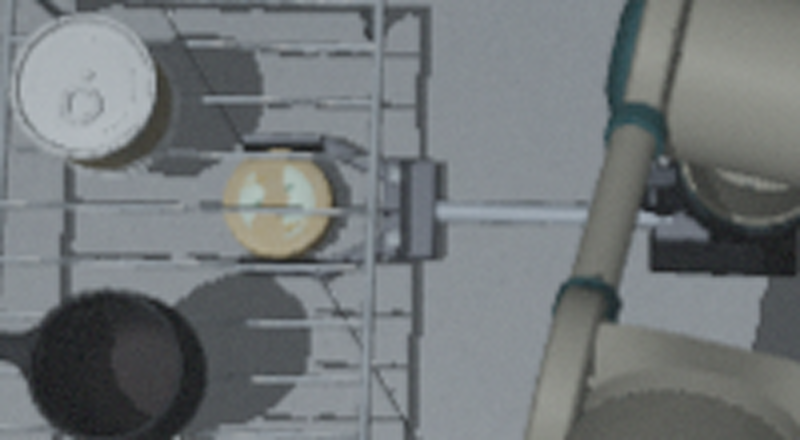

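Request:
servo_tool(deltas=[0,0.3,0,0,0,0,0,0.4,0,0,0,0,0,0.4,0,0,0,0,0,0.4,0,0,0,0,0,0.4,0,0,0,0,0,0.4,0,0,0,0,0,0.4,0,0,0,0,0,0.4,0,0,0,0,0,0.4,0,0,0,0,0,0.4,0,0,0,0,0,0.4,0,0,0,0,0,0.4,0,0,0,0,0,0.4,0,0,0,0,0,0.4,0,0,0,0,0,0.4,0,0,0,0,0,0.4,0,0,0,0,0,0.4,0,0,0,0,0,0.4,0,0,0,0,0,0.4,0,0,0,0,0,0.4,0,0,0,0])

```text
clock: 14.5
position: [0.5585, -0.156, 0.0411]
ee_rot: [0.002, 1.0, -0.02, 0.002]
contact_force: [0.4, 4.5, 3.7]
width: 0.0335
```

Request:
servo_tool(deltas=[0,0.4,0,0,0,0,0,0.4,0,0,0,0,0,0.4,0,0,0,0,0,0.4,0,0,0,0,0,0.4,0,0,0,0,0,0.4,0,0,0,0,0,0.4,0,0,0,0,0,0.4,0,0,0,0,0,0.4,0,0,0,0,0,0.4,0,0,0,0,0,0.4,0,0,0,0,0,0.4,0,0,0,0,0,0.4,0,0,0,0,0,0.4,0,0,0,0,0,0.4,0,0,0,0,0,0.3,0,0,0,0,0,0.1,0,0,0,0,0,0,0,0,0,0])

```text
clock: 16.3
position: [0.5548, -0.226, 0.0411]
ee_rot: [0.002, 1.0, -0.021, 0.001]
contact_force: [0.0, 4.8, 4.0]
width: 0.0338
```

```bash
python3 - <<'E'
from h import *
plan(.559,-.216,.040,-92.2)
p,d,c=grab("top","t8")
cv2.imwrite("pics/t8c.png",cv2.resize(p[130:290,140:460,::-1],None,fx=2.5,fy=2.5,interpolation=2))
E
```

```text
pos [ 0.5548 -0.226   0.0411] yaw_y -92.35 z-axis [ 0.002 -0.003 -1.   ] w 3.38 F [0.  4.8 4. ] t 16.3
 total tool cm [ 0.38 -1.02  0.11]  rotvec deg [ 0.2  -0.1  -0.15] n>= 0.2736252978359157
```

View pics/t8c.png

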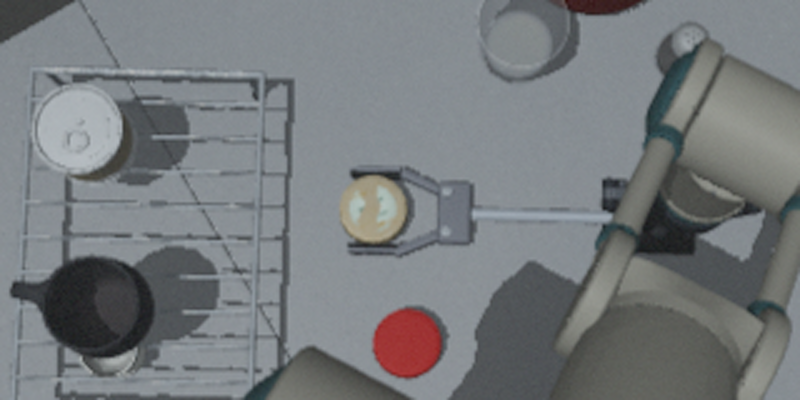

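Request:
servo_tool(deltas=[0,0,0,0,0,0,0,0,0,0,0,0,0,0,0,0,0,0], jaw=3.8)

```text
clock: 16.65
position: [0.5544, -0.2265, 0.0406]
ee_rot: [0.002, 1.0, -0.02, 0.0]
contact_force: [1.2, 2.1, 2.7]
width: 0.0381
```

Request:
servo_tool(deltas=[0,0,0,0,0,0,0,0,0,0,0,0,0,0,0,0,0,0], jaw=4.3)

```text
clock: 16.95
position: [0.554, -0.227, 0.04]
ee_rot: [0.002, 1.0, -0.02, -0.0]
contact_force: [-0.2, 2.1, 3.1]
width: 0.043
```

Request:
servo_tool(deltas=[0,0,0,0,0,0,0,0,0,0,0,0,0,0,0,0,0,0,0,0,0,0,0,0,0,0,0,0,0,0,0,0,0,0,0,0], jaw=8.0)

```text
clock: 17.55
position: [0.5538, -0.2292, 0.0396]
ee_rot: [0.004, 1.0, -0.019, -0.0]
contact_force: [0.9, -0.4, 0.4]
width: 0.0803
```

```bash
python3 - <<'E'
from h import *
plan(.559,-.216,.040,-92.2)
p,d,c=grab("top","t9")
cv2.imwrite("pics/t9c.png",cv2.resize(p[130:290,140:460,::-1],None,fx=2.5,fy=2.5,interpolation=2))
p,d,c=grab("wrist","w9")
E
```

```text
pos [ 0.5538 -0.2292  0.0396] yaw_y -92.23 z-axis [-0.001 -0.009 -1.   ] w 8.03 F [ 0.9 -0.4  0.4] t 17.55
 total tool cm [ 0.47 -1.34 -0.06]  rotvec deg [ 0.5   0.03 -0.03] n>= 0.3542277620324987
```

View pics/t9c.png

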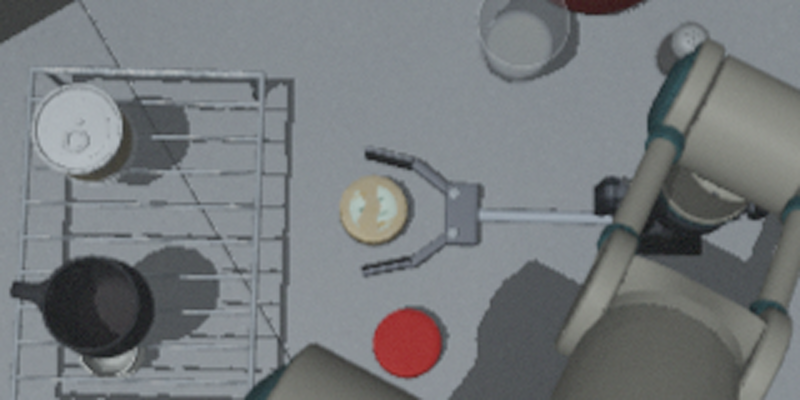

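View pics/w9.png

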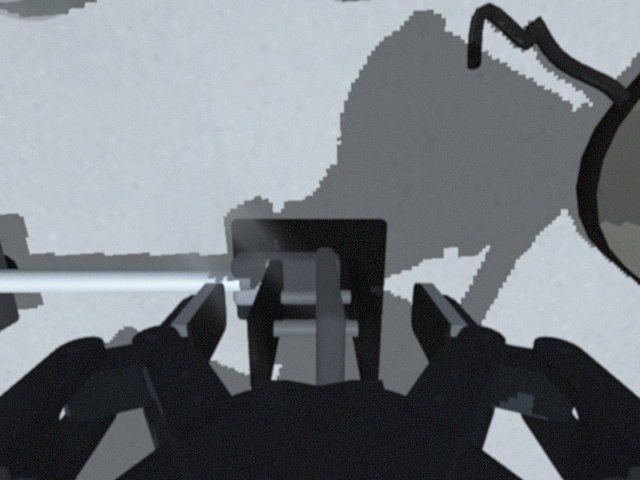

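Request:
servo_tool(deltas=[0,0,-0.6,0,0,0,0,0,-1,0,0,0,0,0,-1,0,0,0,0,0,-1.2,0,0,0,0,0,-1.5,0,0,0,0,0,-1.5,0,0,0,0,0,-2,0,0,0,0,0,-2,0,0,0,0,0,-2,0,0,0,0,0,-2,0,0,0,0,0,-1,0,0,0,0,0,0,0,0,0,0,0,0,0,0,0])

```text
clock: 18.95
position: [0.5546, -0.2278, 0.2155]
ee_rot: [0.007, 1.0, -0.019, 0.004]
contact_force: [-0.5, 0.4, -0.3]
width: 0.0803
```

```bash
python3 - <<'E'
from h import *
plan(.559,-.216,.040,-92.2)
p,d,c=grab("top","t10");P=cloud(d,c)
mm=(P[...,2]>.02)&(P[...,2]<.045)&(P[...,0]>.53)&(P[...,0]<.60)&(P[...,1]>-.005)&(P[...,1]<.075)
q=P[mm];print("pot",q[:,:2].min(0),q[:,:2].max(0),np.percentile(q[:,2],95))
grab("scene","s10")
E
```

```text
pos [ 0.5546 -0.2278  0.2155] yaw_y -92.21 z-axis [ 0.008 -0.014 -1.   ] w 8.03 F [-0.5  0.4 -0.3] t 18.95
 total tool cm [ 0.23 -1.43 17.54]  rotvec deg [ 0.77 -0.51 -0.01] n>= 4.399085901564186
pot [0.53288281 0.00379638] [0.5927352  0.06253813] 0.0383510943772033
```

View pics/t10.png

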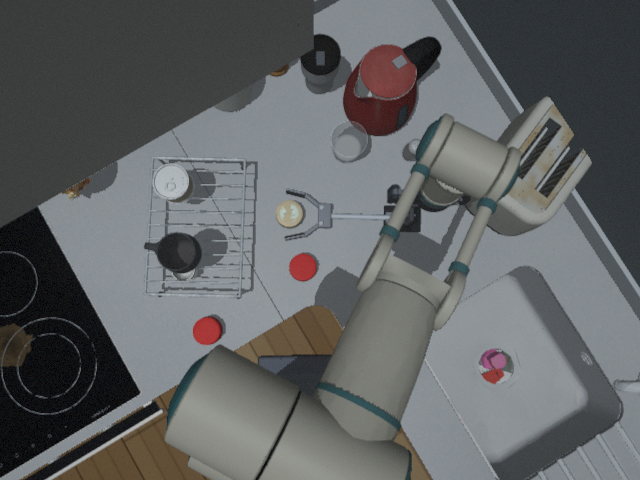

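View pics/s10.png

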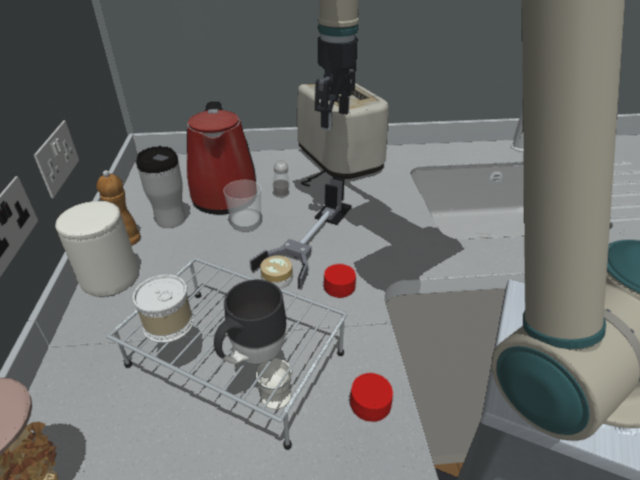

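```bash
python3 - <<'E'
from h import *
manip.sign_off()
E
```

```text
the job is handed in; nothing more can be done
```

The small pot is out from under the shelf, standing on the worktop. The reacher stands behind it with its jaws open and off the pot. I handed the job in at about 19 s, well inside the 67 s limit; it reports no verdict.

- **Setting the grip:** I took the reacher by its grip and closed it once with nothing between the jaws. It stopped at 29.8 mm, which put the relaxed width over trigger and palm rest at about 44 mm.
- **Reaching the pot:** I slid the reacher into line and ran the open jaws in either side of the pot. A check just before squeezing showed it about 4 mm off to one side, so I shifted back before closing.
- **Squeeze:** I closed with 22 N. The fingers stopped at about 33.5 mm, limited by force and not by position, which by the given figures is about 4–5 N at each pad. The width stayed steady while I drew the pot out about 19 cm.
- **Last checks:**
  - The pot's far edge is at y = 0.063 m, clear of the shelf front at about 0.13 m.
  - The pot looks upright, with its top at about 38 mm in the depth reading against the 35 mm given.
  - In the top and scene pictures the mug, tin, egg cup, mill, glass and both red look-alikes look where they were.
  - The gripper is open, well above the reacher and touching nothing.

No check failed. The wrist and top cameras differed by about 2 mm on the grip position, which is within the stated calibration error.

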